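# Mesh the crank with the hand mill

### The job

Fit the loose crank onto the drive of the hand mill: set its toothed hub over the drive's centre pin, turn it until you feel the teeth drop into mesh, then push it firmly down until it is fully home and let go. Leave the two tubs and the wooden stamp where they stand.

Things in the scene. Friction and masses are not known exactly. Their poses are not given: they have to be found in the camera images.
- mill: Hand mill fixed to the worktop: dark foot 135 x 115 mm, round aluminium body, small steel chute on its -x side, on top an open round cup (74 mm outside, 62 mm inside, rim 95 mm above the worktop) round the drive. Origin: centre of the underside, on the vertical drive axis. Its yaw does not tell how the drive's teeth point: that differs each time.
- mill_drive (a point): On the drive axis at the roots of the drive's teeth, 85 mm above the worktop, 10 mm below the cup's rim. The drive: a steel disc with six upright wedge-shaped teeth, 60 degrees apart, each 23 degrees wide, 8 mm high, 13 to 24 mm from the axis. It turns only against stiff friction (0.35 N m), more than teeth rubbing under a light push give. This point does not turn with it.
- mill_pin (a point): Tip of the drive's upright centre pin, 24 mm above mill_drive. The pin is 15.8 mm thick, tapering over its top 9 mm to 7 mm. A stiff ring sits round its foot: in mesh the crank drops until its origin is 4 mm above mill_drive; the last 4 mm need a downward push of about 4 to 8 N beyond the crank's weight, and it then stays down when released.
- crank: Loose steel crank, 0.2 to 0.4 kg, standing on its teeth. Origin: centre of its underside at the tooth tips, on the hub axis; z up, x along the arm. Its six teeth are like the drive's. Hub 50 mm across, up to 29 mm; blind bore 17.6 mm wide, up to 26 mm. Home, its origin is at mill_drive; tooth tip on tip it stands 8 mm higher. Mesh has 14 degrees of play in any of six positions.
- crank_grip (a point): Middle of the crank's flat-sided dark boss, 48 mm above the crank's origin on its axis. The boss is 24 mm wide along the crank's y and 36 mm long along its x, from 29 to 59 mm above the origin; grasp it from above across the 24 mm. 
- crank_knob (a point): Top of the upright black knob, 21 mm across, at the arm's end: 88 mm out along the crank's x, 66 mm above the crank's origin. The arm is 14 mm wide, 29 to 36 mm above the origin, its end 98 mm out.
- round_tub: Round lidded tub, 98 mm across, 61 mm high, a bystander; origin under its centre.
- square_tub: Square lidded tub, 105 x 118 x 54 mm, a bystander; origin under its middle.
- stamp: Small wooden hand stamp standing upright, 24 x 24 x 64 mm, a bystander; origin under its centre.

How it is judged:
By the outcome, as a careful person would: the job done as asked, in the order asked, and still so for the second after the job is handed in, with the robot touching nothing.
It also fails if it takes over 48 s, if anything falls off the work surface, if the arm or the gripper's body presses on something with over 40 N, if the wrist force passes 120 N, or if a joint passes its speed limit or range.

### The arm

A 6-joint arm with a two-finger parallel gripper is mounted at the origin on a cart in front of the work surface, level with it; the furniture and walls round the work are solid. World frame = base frame: x ahead of the robot, y to its left, z up, the work surface at z = 0. Lengths are in m, angles in rad, forces in N, time in s.
With the tool pointing down it reaches from about 0.35 to 0.975 m from the base axis. Payload 4.9 kg.
Tool frame: the origin (TCP) lies midway between the tips of the shut fingers; the grasp point (between the pads) lies 19 mm behind it; z points along the fingers, y is the line along which they close (so a half turn about z gives the same grasp; the last joint's range is limited). The gripper opens to 85 mm and grips with 20 to 120 N. Pads are 22 mm wide; open, the fingers measure 114 mm over their backs; the gripper's body (76 mm by 85 mm) begins 54 mm behind the grasp point. The pads swing forward as they close: fully open they stand 13 mm farther back than shut.
Start: joints at [1.203, 0.053, 1.613, -0, 1.476, -0.119], TCP at [0.154, 0.606, 0.231] pointing down, gripper open.
Joint ranges: [-3.01, 3.01], [-1.01, 2.22], [0.06, 2.58], [-1.02, 4.17], [0.09, 2.62], [-3.14, 3.14]. Speed limits (rad/s): [2.57, 2.57, 3.14, 3.14, 3.14, 3.14].

### API

Orientations are given as a unit quaternion [w, x, y, z].
In Python, from plant import manip, grab_frame, camera_params gives the robot as it stands (manip), with the cameras as plain functions.
- The arm moves only by the shell command python3 shift.py FILE, which reads ROWS from the file FILE. ROWS is a JSON object whose key "segments" holds a list of rows, 1 to 5 of them, each of 7 numbers: the opening from 0.0 (shut) to 1.0 (fully open), then dx, dy, dz in shares of the most that a row can go, 1 being 62.5 mm, then a rotation vector rx, ry, rz in normalised numbers (1 is 60 degrees); each row shifts and turns the commanded pose from where the row before left it, along the tool's axes as they then stand; what a row does not reach is not made up. A row lasts 1/8 s, in which the tool goes at most 0.0625 m and 0.188 rad, less where a joint would pass 70% of its speed; a pose out of reach is approached as far as the arm can. The fingers move at their own pace and stop on an object; the grip force is fixed at half the most. Time passes only in rows, so rows that do not move let the fingers close. It prints the time, the measured TCP pose, the force, the opening and the grip force at its end. No shift or turn number may pass 1 either way. Input that does not fit is refused with a message, and nothing moves.
- manip.state(): the state, without advancing time (a new reading comes with each control period).
- grab_frame(name): name is "scene" or "side" or "wrist"; returns the picture (400x640x3 uint8, red, green, blue); there is no depth.
- camera_params(name): a dict with "intrinsics" (3x3 intrinsics, pixels), "xyz" and "orientation" of the camera in the world. Camera axes: x right, y down, z forward; pixel columns grow to the right and rows downward; lengths in m; the calibration is good to about 2 mm. A picture is of the moment at which its call begins: read the wrist's pose just before it. camera_params takes no time and is no camera call; for the wrist camera it gives the pose at the moment of the call.
- manip.job_done(): hands the job in; it is judged then, once.
The state is a dict: "time": time; "joint_pos": joint angles; "joint_vel": joint speeds; "joint_efforts": joint torques, N m; "tool_pos": TCP position; "tool_rot": TCP orientation; "contact_force": force on the tool from outside, world axes, zero at the start; "ft_torque": the same for the moment, N m; "gripper_width": opening from 0.0 (shut) to 1.0 (fully open); "grasp_force": force on a finger pad.
Only numpy, scipy, OpenCV 4.12 (cv2) and the standard library are available. Lean on these libraries where they do the work, as an engineer would, in place of code of your own. Each camera call takes 0.05 s, during which the arm holds its last target. There are 200 camera calls.

## Working session

There is one attempt and no reset: what is moved stays moved. The work goes in short steps, Python scripts to look and compute and a shell command to move; the robot and the scene stay as the last step left them, time stands still between calls to the robot, and variables do not carry over. Pictures are saved under pics/ and viewed, at most 10 in all, crops included, and the job is handed in when it is done.

```bash
ls; mkdir -p pics; python3 - <<'E'
from plant import manip, grab_frame, camera_params
import cv2,json
for n in ("scene","side"):
    cv2.imwrite(f"pics/{n}0.png",grab_frame(n)[:,:,::-1]); print(n,camera_params(n))
print(manip.state())
E
```

```text
pics
plant.py
shift.py
scene {'intrinsics': array([[462.77735203,   0.        , 312.37582685],
       [  0.        , 462.77735203, 190.8802173 ],
       [  0.        ,   0.        ,   1.        ]]), 'xyz': array([-0.17804024, -0.49469601,  0.83722403]), 'orientation': array([-0.36346136,  0.80436355, -0.42508733,  0.20048907])}
side {'intrinsics': array([[381.48807025,   0.        , 313.77533816],
       [  0.        , 381.48807025, 200.87895291],
       [  0.        ,   0.        ,   1.        ]]), 'xyz': array([ 0.91424383, -0.5616378 ,  0.65507776]), 'orientation': array([-0.40436783,  0.85272253,  0.30276188, -0.13298944])}
{'time': 0.1, 'joint_pos': array([ 1.20301010e+00,  5.32623642e-02,  1.61414186e+00, -4.79098684e-05,
        1.47596046e+00, -1.18962814e-01]), 'joint_vel': array([ 1.18432743e-03, -8.72104320e-04, -2.88400398e-03, -3.55163071e-04,
       -9.38404720e-05,  4.26180661e-04]), 'joint_efforts': array([ 4.57820875e-06, -3.94902313e+01, -3.71362531e+01, -5.86515898e-05,
        3.86820422e-03, -3.45547335e-05]), 'tool_pos': array([0.15370672, 0.60523986, 0.23021245]), 'tool_rot': array([-1.90368171e-04,  1.24088687e-01,  9.92270735e-01, -8.65649271e-04]), 'contact_force': array([ 0.80827367,  0.16759542, -0.25814159]), 'ft_torque': array([ 0.04984357, -0.02916725,  0.04597251]), 'grasp_force': 0.0, 'gripper_width': 1.0011636191020232}
```

View pics/scene0.png

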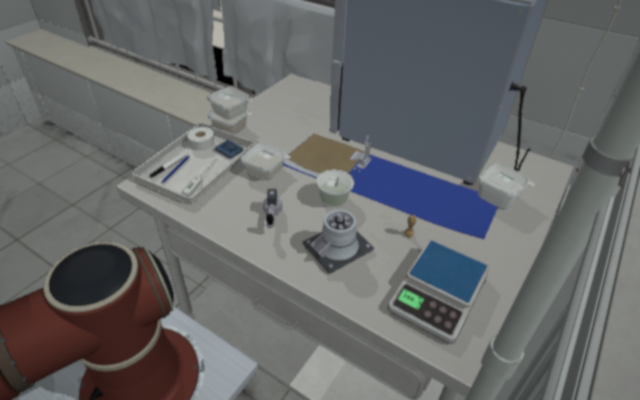

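View pics/side0.png

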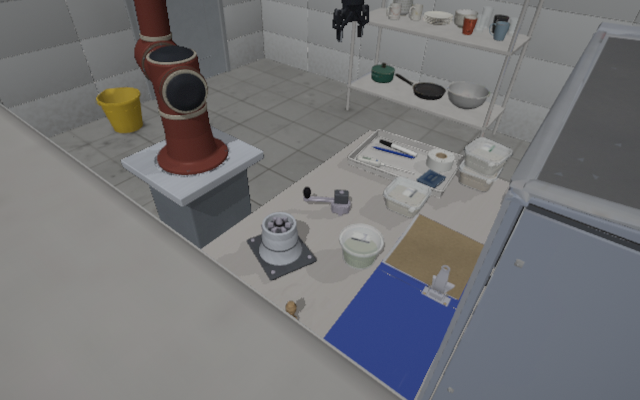

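Scene view: crank boss near (272,197), knob (270,219), mill cup (340,222). Side view: boss (342,196), knob (307,191), cup (279,223). I'll zoom in for precise pixels.

```bash
python3 - <<'E'
import cv2
a=cv2.imread("pics/scene0.png")[178:278,250:383];b=cv2.imread("pics/side0.png")[178:278,240:373]
cv2.imwrite("pics/sc.png",cv2.resize(a,None,fx=6,fy=6,interpolation=2));cv2.imwrite("pics/sd.png",cv2.resize(b,None,fx=6,fy=6,interpolation=2))
E
```

```text
(no output)
```

View pics/sc.png

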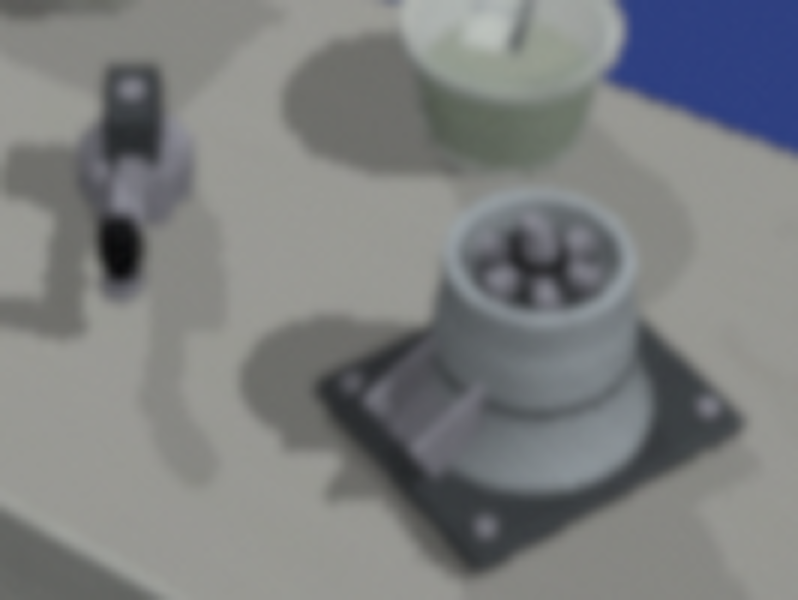

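View pics/sd.png

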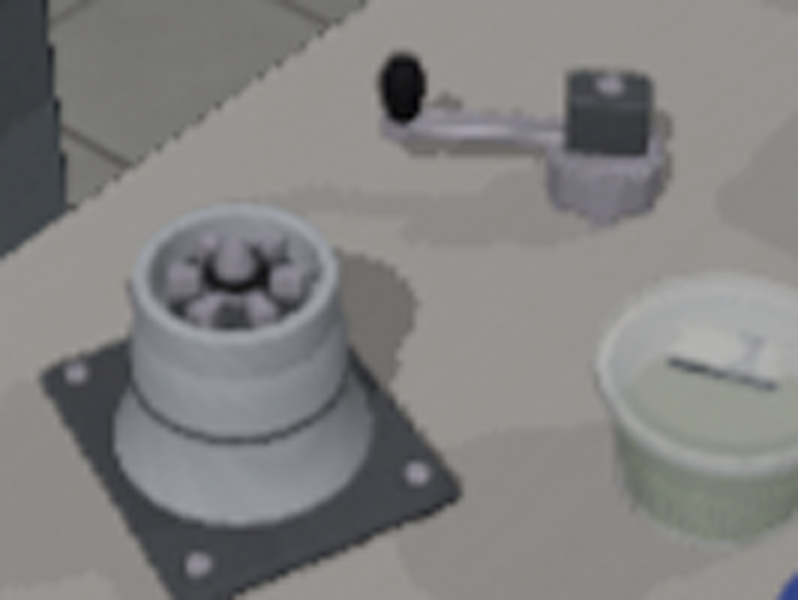

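Scene crop: boss-top screw (131,90), knob top about (120,222), cup rim centre (540,257). Side crop: screw (610,84), knob top (403,60), rim centre (236,276), pin tip (236,245). Next step is to intersect these with planes at the known heights.

```bash
cat > h.py <<'E'
from plant import manip, grab_frame, camera_params
import numpy as np
from scipy.spatial.transform import Rotation as R
def rot(q): return R.from_quat(np.r_[q[1:],q[0]])
def at_z(p,px,z):
    d=rot(p["orientation"]).apply(np.linalg.solve(p["intrinsics"],[px[0],px[1],1])); o=np.array(p["xyz"])
    return o+d*(z-o[2])/d[2]
def proj(p,X):
    c=rot(p["orientation"]).inv().apply(np.atleast_2d(X)-p["xyz"])@np.array(p["intrinsics"]).T
    return c[:,:2]/c[:,2:]
def tri(obs):
    A=np.zeros((3,3));b=np.zeros(3)
    for p,px in obs:
        d=rot(p["orientation"]).apply(np.linalg.solve(p["intrinsics"],[px[0],px[1],1]));d/=np.linalg.norm(d);M=np.eye(3)-np.outer(d,d);A+=M;b+=M@p["xyz"]
    return np.linalg.solve(A,b)
E
python3 - <<'E'
from h import *
S,D=camera_params("scene"),camera_params("side")
f=lambda u,v,x0:(x0+(u+.5)/6-.5,178+(v+.5)/6-.5)
for n,a,b,z in [("bosstop",(131,90),(610,84),.059),("knob",(120,222),(403,60),.066),("rim",(540,257),(236,276),.095),("pin",(541,225),(236,242),.109),("footL",(315,388),None,.0),("footR",(745,422),None,.0),("footB",(475,575),None,0),("dfL",None,(42,378),0),("dfR",None,(462,492),0)]:
    o=[(c,f(*p,x)) for c,p,x in((S,a,250),(D,b,240)) if p]
    print(n,[at_z(c,p,z).round(4) for c,p in o], tri(o).round(4) if len(o)>1 else "")
print(camera_params("wrist"))
E
```

```text
bosstop [array([0.5067, 0.0793, 0.059 ]), array([0.5037, 0.0812, 0.059 ])] [0.5052 0.0783 0.061 ]
knob [array([0.4346, 0.0286, 0.066 ]), array([0.432 , 0.0309, 0.066 ])] [0.4337 0.0282 0.0678]
rim [array([ 0.4873, -0.1339,  0.095 ]), array([ 0.4902, -0.1341,  0.095 ])] [ 0.4889 -0.133   0.0933]
pin [array([ 0.4897, -0.1321,  0.109 ]), array([ 0.4888, -0.1318,  0.109 ])] [ 0.4892 -0.1323  0.1095]
footL [array([ 0.4553, -0.0519,  0.    ])] 
footR [array([ 0.5387, -0.2053,  0.    ])] 
footB [array([ 0.4108, -0.1574,  0.    ])] 
dfL [array([ 0.3993, -0.1543,  0.    ])] 
dfR [array([ 0.565 , -0.0951,  0.    ])] 
{'intrinsics': array([[294.30408942,   0.        , 315.30943509],
       [  0.        , 294.30408942, 194.42485645],
       [  0.        ,   0.        ,   1.        ]]), 'xyz': array([0.07460549, 0.62415146, 0.37225601]), 'orientation': array([0.12790201, 0.77895429, 0.60611146, 0.09746889])}
```

Heights and sizes are consistent: the knob sits 88 mm out, crank at about (0.505, 0.080) with yaw about -145°, mill axis at about (0.489, -0.132). A helper will work out the tool-axis steps.

```bash
cat > plan.py <<'E'
import sys; from h import *
# usage: plan.py x y z yaw_of_tool_y(deg) n
x,y,z,yaw,n=map(float,sys.argv[1:6]); n=int(n)
s=manip.state(); r=rot(s["tool_rot"]); p=np.array(s["tool_pos"])
ty=np.array([np.cos(np.radians(yaw)),np.sin(np.radians(yaw)),0]); tz=np.array([0,0,-1.]); T=R.from_matrix(np.c_[np.cross(ty,tz),ty,tz])
w=(r.inv()*T).as_rotvec(); d=(np.array([x,y,z])-p)/n
print("pos",p.round(4),"need",(d*n).round(4),"rotvec",w.round(3), "q",np.round(s["joint_pos"],2))
for k in range(n):
    print((r*R.from_rotvec(w*k/n)).inv().apply(d).round(4).tolist(),(w/n).round(3).tolist())
E
python3 plan.py .505 .080 .18 -55 13
```

```text
pos [0.1537 0.6052 0.2302] need [ 0.3513 -0.5252 -0.0502] rotvec [-1.000e-03  2.000e-03  2.282e+00] q [ 1.2   0.05  1.61 -0.    1.48 -0.12]
[-0.0361, -0.0325, 0.0039] [-0.0, 0.0, 0.176]
[-0.0413, -0.0257, 0.0039] [-0.0, 0.0, 0.176]
[-0.0451, -0.0181, 0.0039] [-0.0, 0.0, 0.176]
[-0.0476, -0.0099, 0.0039] [-0.0, 0.0, 0.176]
[-0.0486, -0.0015, 0.0039] [-0.0, 0.0, 0.176]
[-0.0481, 0.007, 0.0039] [-0.0, 0.0, 0.176]
[-0.0461, 0.0153, 0.0039] [-0.0, 0.0, 0.176]
[-0.0427, 0.0231, 0.0039] [-0.0, 0.0, 0.176]
[-0.038, 0.0303, 0.0039] [-0.0, 0.0, 0.176]
[-0.0322, 0.0364, 0.0039] [-0.0, 0.0, 0.176]
[-0.0253, 0.0415, 0.0039] [-0.0, 0.0, 0.176]
[-0.0177, 0.0453, 0.0039] [-0.0, 0.0, 0.176]
[-0.0095, 0.0477, 0.0039] [-0.0, 0.0, 0.176]
```

Units first: shifts go in shares of 62.5 mm and turns go in shares of 60 degrees. So -0.049 m is -0.784, -0.048 m is -0.768, 0.176 rad / 1.0472 = 0.1681.

```bash
echo '{"segments":[[0.7, -0.576, -0.512, 0, 0, 0, 0.1681], [0.7, -0.656, -0.416, 0, 0, 0, 0.1681], [0.7, -0.72, -0.288, 0, 0, 0, 0.1681], [0.7, -0.768, -0.16, 0.064, 0, 0, 0.1681], [0.7, -0.784, -0.032, 0.064, 0, 0, 0.1681]]}' > next.json && python3 shift.py next.json
echo '{"segments":[[0.7, -0.768, 0.112, 0.064, 0, 0, 0.1681], [0.7, -0.736, 0.24, 0.064, 0, 0, 0.1681], [0.7, -0.688, 0.368, 0.064, 0, 0, 0.1681], [0.7, -0.608, 0.48, 0.064, 0, 0, 0.1681], [0.7, -0.512, 0.576, 0.064, 0, 0, 0.1681]]}' > next.json && python3 shift.py next.json
echo '{"segments":[[0.7, -0.4, 0.656, 0.064, 0, 0, 0.1681], [0.7, -0.288, 0.72, 0.064, 0, 0, 0.1681], [0.7, -0.16, 0.768, 0.064, 0, 0, 0.1681], [0.7, 0, 0, 0, 0, 0, 0]]}' > next.json && python3 shift.py next.json
python3 - <<'E'
from h import *
import cv2
p=camera_params("wrist"); im=grab_frame("wrist")[:,:,::-1].copy(); cv2.imwrite("pics/w0.png",im)
y=np.radians(-145);c=np.array([.505,.080,0]);X=np.array([np.cos(y),np.sin(y),0])
print(proj(p,[c+[0,0,.059],c+X*.088+[0,0,.066],c]).round(1),p)
E
python3 plan.py .505 .080 .18 -55 1
```

```text
time: 0.72
tool_pos: [0.2889, 0.4016, 0.2228]
tool_rot: [0.0, 0.537, 0.843, -0.0]
contact_force: [0.2, 0.5, -0.4]
gripper_width: 0.701
grasp_force: 0.0
time: 1.35
tool_pos: [0.4222, 0.1993, 0.2028]
tool_rot: [-0.0, 0.845, 0.534, -0.0]
contact_force: [1.0, 0.7, 0.4]
gripper_width: 0.699
grasp_force: 0.0
time: 1.85
tool_pos: [0.502, 0.0767, 0.1905]
tool_rot: [-0.0, 0.955, 0.296, -0.001]
contact_force: [-0.1, 0.9, -0.7]
gripper_width: 0.7
grasp_force: 0.0
[[312.9 179. ]
 [313.9 262.6]
 [313.3 165.1]] {'intrinsics': array([[294.30408942,   0.        , 315.30943509],
       [  0.        , 294.30408942, 194.42485645],
       [  0.        ,   0.        ,   1.        ]]), 'xyz': array([0.57029036, 0.1215855 , 0.3323356 ]), 'orientation': array([ 0.14428978,  0.87271773, -0.46009511, -0.07652914])}
pos [0.5013 0.0781 0.1905] need [ 0.0037  0.0019 -0.0105] rotvec [-0.001  0.001 -0.008] q [ 0.01 -0.2   1.92  0.    1.42  0.98]
[0.0041, 0.0005, 0.0105] [-0.001, 0.001, -0.008]
```

View pics/w0.png

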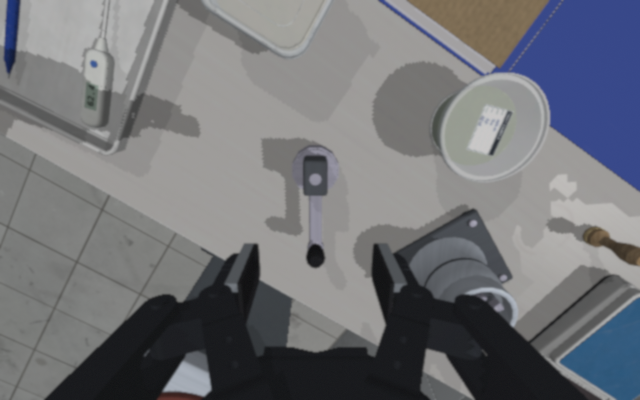

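The wrist view puts the boss screw at (315,180), with (313,179) predicted, and the knob at (316,252). The crank is centred between the fingers, so I descend.

To row units: 0.05 m is 0.8, 0.004 m is 0.064.

```bash
echo '{"segments":[[0.7, 0.064, 0.016, 0.72, 0, 0, 0], [0.7, 0, 0, 0.8, 0, 0, 0], [0.7, 0, 0, 0.64, 0, 0, 0], [0.7, 0, 0, 0.36, 0, 0, 0], [0.7, 0, 0, 0, 0, 0, 0]]}' > next.json && python3 shift.py next.json
echo '{"segments":[[0, 0, 0, 0, 0, 0, 0], [0, 0, 0, 0, 0, 0, 0], [0, 0, 0, 0, 0, 0, 0], [0, 0, 0, 0, 0, 0, 0]]}' > next.json && python3 shift.py next.json; python3 plan.py .489 -.132 .16 -55 1
```

```text
time: 2.52
tool_pos: [0.5026, 0.0816, 0.0316]
tool_rot: [-0.001, 0.954, 0.299, -0.003]
contact_force: [-0.1, -0.0, -0.1]
gripper_width: 0.7
grasp_force: 0.0
time: 3.02
tool_pos: [0.5068, 0.0807, 0.0358]
tool_rot: [0.0, 0.955, 0.298, 0.002]
contact_force: [-0.9, 1.0, 6.6]
gripper_width: 0.268
grasp_force: 60.4
pos [0.5068 0.0807 0.0358] need [-0.0178 -0.2127  0.1242] rotvec [ 0.001 -0.003 -0.006] q [ 0.01 -0.01  2.02  0.    1.12  0.98]
[-0.1352, 0.165, -0.1244] [0.001, -0.003, -0.006]
```

To row units: -0.06 m is -0.96, -0.015 m is -0.24.

```bash
echo '{"segments":[[0, 0, 0, -0.32, 0, 0, 0], [0, 0, 0, -0.8, 0, 0, 0], [0, 0, 0, -0.96, 0, 0, 0], [0, -0.16, 0.208, -0.24, 0, 0, 0], [0, -0.56, 0.672, 0, 0, 0, 0]]}' > next.json && python3 shift.py next.json
echo '{"segments":[[0, -0.56, 0.672, 0, 0, 0, 0], [0, -0.56, 0.672, 0, 0, 0, 0], [0, -0.32, 0.416, 0, 0, 0, 0], [0, 0, 0, 0, 0, 0, 0], [0, 0, 0, 0, 0, 0, 0]]}' > next.json && python3 shift.py next.json
python3 - <<'E'
from h import *
import cv2
a=grab_frame("scene")[:,:,::-1];b=grab_frame("side")[:,:,::-1]
cv2.imwrite("pics/s1.png",np.vstack([cv2.resize(a[140:240,270:403],None,fx=3,fy=3,interpolation=2),cv2.resize(b[150:250,210:343],None,fx=3,fy=3,interpolation=2)]))
E
python3 plan.py .489 -.132 .16 -55 1
```

```text
time: 3.65
tool_pos: [0.5, 0.0097, 0.18]
tool_rot: [0.001, 0.954, 0.3, 0.001]
contact_force: [0.4, -1.4, -2.7]
gripper_width: 0.267
grasp_force: 59.5
time: 4.28
tool_pos: [0.4871, -0.1317, 0.1773]
tool_rot: [-0.001, 0.955, 0.298, -0.001]
contact_force: [-0.6, 0.4, -3.3]
gripper_width: 0.27
grasp_force: 59.5
pos [ 0.4876 -0.1311  0.1779] need [ 0.0014 -0.0009 -0.0179] rotvec [-0.001  0.001 -0.005] q [-0.41 -0.2   1.94  0.    1.4   0.55]
[0.0007, 0.0016, 0.0179] [-0.001, 0.001, -0.005]
```

View pics/s1.png

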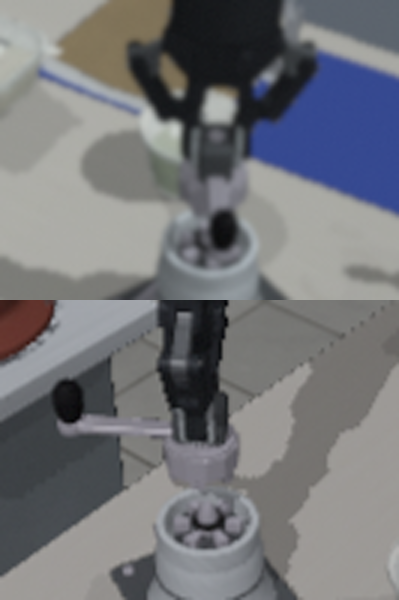

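```bash
python3 - <<'E'
from h import *
S,D=camera_params("scene"),camera_params("side")
P=np.array([.489,-.132,.157])
for n,p,hub,rim in (("scene",S,(341.0,201),(270+209/3-.3,None)),("side",D,(277.0,204),(210+207/3-.3,None))):
    print(n,"hub pred",proj(p,P).round(1),"obs",hub,"rim pred",proj(p,P-[0,0,.062]).round(1),"obs",rim, "dpx/dx,dy",(proj(p,P+[.001,0,0])-proj(p,P)).round(2),(proj(p,P+[0,.001,0])-proj(p,P)).round(2))
a=cv2=None
import cv2
a=grab_frame("scene")[:,:,::-1];b=grab_frame("side")[:,:,::-1]
cv2.imwrite("pics/s2.png",np.hstack([cv2.resize(a[185:235,310:370],None,fx=6,fy=6,interpolation=2),cv2.resize(b[185:235,250:310],None,fx=6,fy=6,interpolation=2)]))
E
```

```text
scene hub pred [[340.7 199.5]] obs (341.0, 201) rim pred [[339.2 219.6]] obs (339.3666666666667, None) dpx/dx,dy [[ 0.24 -0.25]] [[-0.39 -0.17]]
side hub pred [[278.  200.6]] obs (277.0, 204) rim pred [[279.2 222.8]] obs (278.7, None) dpx/dx,dy [[0.36 0.2 ]] [[ 0.33 -0.24]]
```

View pics/s2.png

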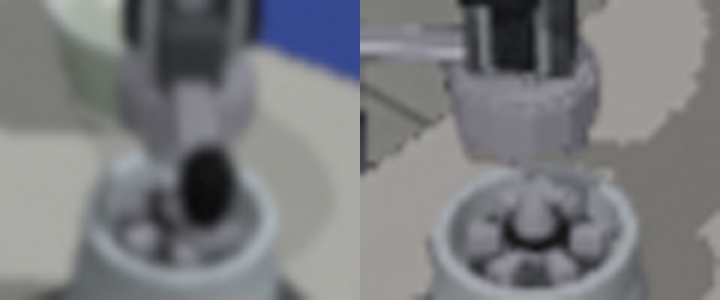

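The hub sits about 1 mm toward -x and -y of the mill axis in the two views (side: hub centre column 277.0, rim 278.8). I correct by +1.5 mm in tool x and lower.

To row units: 0.015 m is 0.24, 0.0015 m is 0.024.

```bash
echo '{"segments":[[0, 0.024, 0, 0.24, 0, 0, 0], [0, 0, 0, 0.24, 0, 0, 0], [0, 0, 0, 0.096, 0, 0, 0], [0, 0, 0, 0, 0, 0, 0]]}' > next.json && python3 shift.py next.json
echo '{"segments":[[0, 0, 0, 0.064, 0, 0, 0], [0, 0, 0, 0.064, 0, 0, 0], [0, 0, 0, 0, 0, 0, 0]]}' > next.json && python3 shift.py next.json
```

```text
time: 4.97
tool_pos: [0.4886, -0.1309, 0.1416]
tool_rot: [-0.001, 0.955, 0.298, -0.001]
contact_force: [-0.5, 0.2, -1.7]
gripper_width: 0.27
grasp_force: 59.7
time: 5.35
tool_pos: [0.4891, -0.1311, 0.1345]
tool_rot: [-0.0, 0.955, 0.298, -0.0]
contact_force: [0.2, -0.1, -2.6]
gripper_width: 0.266
grasp_force: 59.7
```

To row units: 0.002 m is 0.032.

```bash
echo '{"segments":[[0, 0, 0, 0.032, 0, 0, 0], [0, 0, 0, 0.032, 0, 0, 0], [0, 0, 0, 0, 0, 0, 0]]}' > next.json && python3 shift.py next.json
echo '{"segments":[[0, 0, 0, 0.016, 0, 0, 0], [0, 0, 0, 0.016, 0, 0, 0], [0, 0, 0, 0, 0, 0, 0]]}' > next.json && python3 shift.py next.json
```

```text
time: 5.72
tool_pos: [0.4891, -0.1311, 0.1306]
tool_rot: [-0.0, 0.955, 0.298, -0.0]
contact_force: [-0.7, 0.3, -2.7]
gripper_width: 0.267
grasp_force: 59.7
time: 6.1
tool_pos: [0.4892, -0.1311, 0.1287]
tool_rot: [-0.0, 0.955, 0.298, -0.0]
contact_force: [-1.1, 0.4, -3.4]
gripper_width: 0.267
grasp_force: 59.7
```

To row units: 0.001 m is 0.016.

```bash
echo '{"segments":[[0, 0, 0, 0.016, 0, 0, 0], [0, 0, 0, 0, 0, 0, 0]]}' > next.json && python3 shift.py next.json; echo '{"segments":[[0, 0, 0, 0.016, 0, 0, 0], [0, 0, 0, 0, 0, 0, 0]]}' > next.json && python3 shift.py next.json
```

```text
time: 6.35
tool_pos: [0.4892, -0.1311, 0.1277]
tool_rot: [-0.0, 0.955, 0.298, -0.0]
contact_force: [0.3, -0.5, -1.1]
gripper_width: 0.266
grasp_force: 59.7
time: 6.6
tool_pos: [0.4892, -0.1311, 0.1267]
tool_rot: [-0.0, 0.955, 0.298, -0.0]
contact_force: [0.2, 0.3, -2.0]
gripper_width: 0.269
grasp_force: 59.7
```

To row units: 0.001 m is 0.016.

```bash
echo '{"segments":[[0, 0, 0, 0.016, 0, 0, 0], [0, 0, 0, 0, 0, 0, 0]]}' > next.json && python3 shift.py next.json; echo '{"segments":[[0, 0, 0, 0.016, 0, 0, 0], [0, 0, 0, 0, 0, 0, 0]]}' > next.json && python3 shift.py next.json
```

```text
time: 6.85
tool_pos: [0.4892, -0.1311, 0.1257]
tool_rot: [-0.0, 0.955, 0.298, -0.0]
contact_force: [0.7, 0.5, -2.3]
gripper_width: 0.27
grasp_force: 59.7
time: 7.1
tool_pos: [0.4893, -0.1311, 0.1248]
tool_rot: [0.0, 0.955, 0.298, 0.0]
contact_force: [-0.7, 0.6, -3.0]
gripper_width: 0.271
grasp_force: 59.8
```

To row units: 0.001 m is 0.016.

```bash
echo '{"segments":[[0, 0, 0, 0.016, 0, 0, 0], [0, 0, 0, 0, 0, 0, 0]]}' > next.json && python3 shift.py next.json; python3 -c "
from h import *;print(manip.state()['ft_torque'])"
```

```text
time: 7.35
tool_pos: [0.4894, -0.1312, 0.1247]
tool_rot: [0.0, 0.955, 0.298, 0.0]
contact_force: [-3.4, 1.1, 4.9]
gripper_width: 0.268
grasp_force: 60.5
[ 0.21446494  0.58057261 -0.02220017]
```

```bash
python3 - <<'E'
from h import *
import cv2
a=grab_frame("scene")[:,:,::-1];b=grab_frame("side")[:,:,::-1]
cv2.imwrite("pics/s3.png",np.hstack([cv2.resize(a[185:245,305:370],None,fx=6,fy=6,interpolation=2),cv2.resize(b[185:245,245:310],None,fx=6,fy=6,interpolation=2)]))
E
```

```text
(no output)
```

View pics/s3.png

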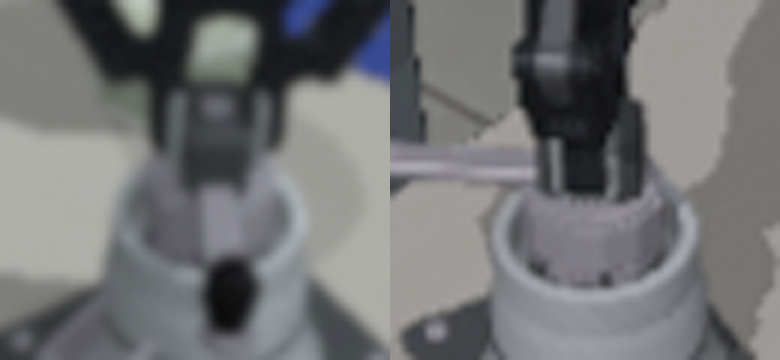

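Contact at TCP z = 0.1247: the hub is centred over the pin (cup rim around it in both views). Either tip on tip or already on the ring. I turn gently and feel for it.

To row units: 0.05 rad / 1.0472 = 0.0477.

```bash
for i in 1; do echo '{"segments":[[0, 0, 0, 0, 0, 0, 0.0477], [0, 0, 0, 0, 0, 0, 0.0477], [0, 0, 0, 0, 0, 0, 0]]}' > next.json && python3 shift.py next.json; done; python3 -c "
from h import *;print(manip.state()['ft_torque'])"; echo '{"segments":[[0, 0, 0, 0, 0, 0, 0.0477], [0, 0, 0, 0, 0, 0, 0.0477], [0, 0, 0, 0, 0, 0, 0]]}' > next.json && python3 shift.py next.json;python3 -c "
from h import *;print(manip.state()['ft_torque'])"
```

```text
time: 7.82
tool_pos: [0.4895, -0.1312, 0.1247]
tool_rot: [0.0, 0.968, 0.25, 0.0]
contact_force: [-2.9, 2.0, 5.4]
gripper_width: 0.27
grasp_force: 60.7
[0.23018656 0.65421366 0.16131662]
time: 8.2
tool_pos: [0.4895, -0.1312, 0.1247]
tool_rot: [0.0, 0.98, 0.201, 0.0]
contact_force: [-2.9, 1.1, 5.5]
gripper_width: 0.267
grasp_force: 60.7
[0.2264123  0.60570007 0.175099  ]
```

To row units: 0.05 rad / 1.0472 = 0.0477.

```bash
cat > t.sh <<'E'
python3 -c "
from h import *;print(manip.state()['ft_torque'].round(3))"
E
echo '{"segments":[[0, 0, 0, 0, 0, 0, 0.0477], [0, 0, 0, 0, 0, 0, 0.0477], [0, 0, 0, 0, 0, 0, 0]]}' > next.json && python3 shift.py next.json; sh t.sh; echo '{"segments":[[0, 0, 0, 0, 0, 0, 0.0477], [0, 0, 0, 0, 0, 0, 0.0477], [0, 0, 0, 0, 0, 0, 0]]}' > next.json && python3 shift.py next.json; sh t.sh
```

```text
time: 8.57
tool_pos: [0.4895, -0.1312, 0.1246]
tool_rot: [0.0, 0.988, 0.152, 0.0]
contact_force: [-2.6, 0.0, 4.9]
gripper_width: 0.271
grasp_force: 60.6
[0.301 0.614 0.186]
time: 8.95
tool_pos: [0.4895, -0.1313, 0.1247]
tool_rot: [0.0, 0.995, 0.102, 0.0]
contact_force: [-2.8, 0.8, 5.4]
gripper_width: 0.267
grasp_force: 60.7
[0.225 0.627 0.159]
```

To row units: 0.05 rad / 1.0472 = 0.0477.

```bash
echo '{"segments":[[0, 0, 0, 0, 0, 0, 0.0477], [0, 0, 0, 0, 0, 0, 0.0477], [0, 0, 0, 0, 0, 0, 0]]}' > next.json && python3 shift.py next.json; sh t.sh; echo '{"segments":[[0, 0, 0, 0, 0, 0, 0.0477], [0, 0, 0, 0, 0, 0, 0.0477], [0, 0, 0, 0, 0, 0, 0]]}' > next.json && python3 shift.py next.json; sh t.sh
```

```text
time: 9.32
tool_pos: [0.4896, -0.1313, 0.1247]
tool_rot: [0.0, 0.999, 0.053, 0.0]
contact_force: [-3.0, 1.5, 5.0]
gripper_width: 0.264
grasp_force: 60.7
[0.188 0.582 0.126]
time: 9.7
tool_pos: [0.4896, -0.1314, 0.1247]
tool_rot: [0.0, 1.0, 0.003, 0.0]
contact_force: [-3.7, 0.6, 4.9]
gripper_width: 0.271
grasp_force: 60.6
[0.115 0.558 0.163]
```

To row units: 0.05 rad / 1.0472 = 0.0477.

```bash
echo '{"segments":[[0, 0, 0, 0, 0, 0, 0.0477], [0, 0, 0, 0, 0, 0, 0.0477], [0, 0, 0, 0, 0, 0, 0]]}' > next.json && python3 shift.py next.json; sh t.sh; echo '{"segments":[[0, 0, 0, 0, 0, 0, 0.0477], [0, 0, 0, 0, 0, 0, 0.0477], [0, 0, 0, 0, 0, 0, 0]]}' > next.json && python3 shift.py next.json; sh t.sh
```

```text
time: 10.07
tool_pos: [0.4896, -0.1314, 0.1247]
tool_rot: [0.0, 0.999, -0.047, 0.0]
contact_force: [-2.2, 1.4, 5.2]
gripper_width: 0.269
grasp_force: 60.7
[0.141 0.55  0.175]
time: 10.45
tool_pos: [0.4896, -0.1315, 0.1247]
tool_rot: [0.0, 0.995, -0.097, 0.0]
contact_force: [-3.4, -0.5, 4.3]
gripper_width: 0.268
grasp_force: 60.7
[0.15  0.624 0.124]
```

To row units: 0.06 rad / 1.0472 = 0.0573.

```bash
echo '{"segments":[[0, 0, 0, 0, 0, 0, 0.0573], [0, 0, 0, 0, 0, 0, 0.0573], [0, 0, 0, 0, 0, 0, 0]]}' > next.json && python3 shift.py next.json; sh t.sh; echo '{"segments":[[0, 0, 0, 0, 0, 0, 0.0573], [0, 0, 0, 0, 0, 0, 0.0573], [0, 0, 0, 0, 0, 0, 0]]}' > next.json && python3 shift.py next.json; sh t.sh
```

```text
time: 10.82
tool_pos: [0.4895, -0.1316, 0.1247]
tool_rot: [0.0, 0.988, -0.157, 0.0]
contact_force: [-3.2, 0.8, 5.1]
gripper_width: 0.268
grasp_force: 60.7
[0.086 0.535 0.038]
time: 11.2
tool_pos: [0.4895, -0.1316, 0.1247]
tool_rot: [0.001, 0.976, -0.216, 0.0]
contact_force: [-3.0, 0.4, 5.7]
gripper_width: 0.266
grasp_force: 60.7
[0.025 0.549 0.097]
```

Sixty degrees turned with no drop at all, so this may already be in mesh and resting on the ring. Pushing 1 mm further will tell: a rigid stop means tips, a yielding one means the ring.

To row units: 0.001 m is 0.016.

```bash
echo '{"segments":[[0, 0, 0, 0.016, 0, 0, 0], [0, 0, 0, 0, 0, 0, 0]]}' > next.json && python3 shift.py next.json; sh t.sh
python3 - <<'E'
from h import *
import cv2
a=grab_frame("scene")[:,:,::-1];b=grab_frame("side")[:,:,::-1]
cv2.imwrite("pics/s4.png",np.hstack([cv2.resize(a[185:245,305:370],None,fx=6,fy=6,interpolation=2),cv2.resize(b[185:245,245:310],None,fx=6,fy=6,interpolation=2)]))
E
```

```text
time: 11.45
tool_pos: [0.4896, -0.1316, 0.1242]
tool_rot: [0.001, 0.976, -0.216, 0.0]
contact_force: [-4.6, 0.5, 7.2]
gripper_width: 0.27
grasp_force: 61.1
[0.113 0.913 0.061]
```

View pics/s4.png

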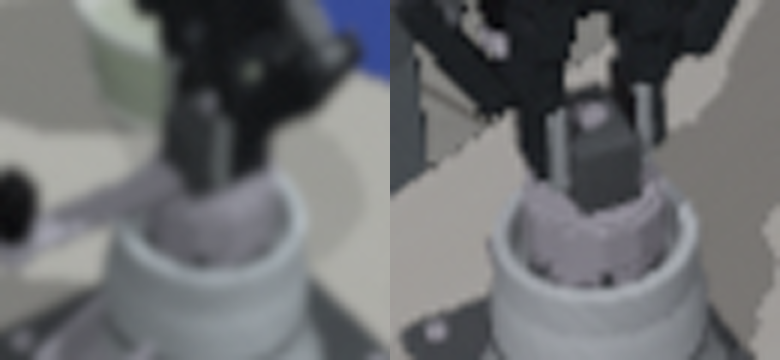

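```bash
python3 - <<'E'
from h import *
S,D=camera_params("scene"),camera_params("side")
for z in(.085,.089,.093,.097):
  P=[.489,-.132,z+.059]; print(z,"scene",(proj(S,P)[0]+[.4,.8]).round(1),"side",(proj(D,P)[0]+[-.3,.8]).round(1), "knob scene/side at yaw")
print("obs scene (339.1,201.6) side (278.2,203.3)")
a=tri([(S,(339.1,201.6)),(D,(278.2,203.3))]);b=tri([(S,(339.6,220.4)),(D,(278.9,223.6))]);print(a,b,a-b)
E
```

```text
0.085 scene [340.8 204.7] side [277.9 206.2] knob scene/side at yaw
0.089 scene [340.9 203.3] side [277.9 204.7] knob scene/side at yaw
0.093 scene [341. 202.] side [277.8 203.3] knob scene/side at yaw
0.097 scene [341.1 200.6] side [277.7 201.8] knob scene/side at yaw
obs scene (339.1,201.6) side (278.2,203.3)
[ 0.48808563 -0.12973497  0.14898348] [ 0.48894083 -0.13302284  0.09332677] [-0.0008552   0.00328787  0.0556567 ]
```

Image height (0.092±0.002) can't separate tips (0.093) from ring (0.089). A clean test is to raise slightly so a tip contact would be free, then turn back. If the teeth are meshed, torque still builds once the play is used up.

To row units: -0.0035 m is -0.056.

```bash
echo '{"segments":[[0, 0, 0, -0.056, 0, 0, 0], [0, 0, 0, 0, 0, 0, 0]]}' > next.json && python3 shift.py next.json; sh t.sh; echo '{"segments":[[0, 0, 0, 0, 0, 0, -0.0955], [0, 0, 0, 0, 0, 0, 0]]}' > next.json && python3 shift.py next.json | grep -E "pos|force";sh t.sh;  echo '{"segments":[[0, 0, 0, 0, 0, 0, -0.0955], [0, 0, 0, 0, 0, 0, 0]]}' > next.json && python3 shift.py next.json| grep -E "pos|force"; sh t.sh; echo '{"segments":[[0, 0, 0, 0, 0, 0, -0.0955], [0, 0, 0, 0, 0, 0, 0]]}' > next.json && python3 shift.py next.json| grep -E "pos|force"; sh t.sh;echo '{"segments":[[0, 0, 0, 0, 0, 0, -0.0955], [0, 0, 0, 0, 0, 0, 0]]}' > next.json && python3 shift.py next.json| grep -E "pos|force"; sh t.sh
```

```text
time: 11.8
tool_pos: [0.4894, -0.1315, 0.1259]
tool_rot: [0.0, 0.976, -0.216, 0.0]
contact_force: [1.5, -2.4, -2.6]
gripper_width: 0.269
grasp_force: 59.6
[-0.44  -0.17   0.122]
tool_pos: [0.489, -0.1308, 0.1257]
contact_force: [-0.3, 0.6, -1.6]
grasp_force: 59.6
[-0.01  -0.032 -0.003]
tool_pos: [0.4891, -0.1309, 0.126]
contact_force: [0.3, -0.2, -1.9]
grasp_force: 59.6
[-0.008  0.013 -0.017]
tool_pos: [0.4893, -0.1313, 0.1261]
contact_force: [1.7, -0.9, -3.9]
grasp_force: 59.5
[-0.253 -0.262 -0.036]
tool_pos: [0.4893, -0.1313, 0.1261]
contact_force: [1.9, -0.5, -4.4]
grasp_force: 59.4
[-0.305 -0.353  0.012]
```

Turning was free for about 0.2 rad and contact came back at both ends, which fits a mesh with 14° of play. I turn back to the middle of the play and push down in steps, watching force against depth.

To row units: 0.15 rad / 1.0472 = 0.1432.

```bash
echo '{"segments":[[0, 0, 0, 0, 0, 0, 0.1432], [0, 0, 0, 0, 0, 0, 0]]}' > next.json && python3 shift.py next.json | grep -E "pos|contact"; sh t.sh; for i in 1 ; do echo '{"segments":[[0, 0, 0, 0.024, 0, 0, 0], [0, 0, 0, 0, 0, 0, 0]]}' > next.json && python3 shift.py next.json| grep -E "pos|contact";  echo '{"segments":[[0, 0, 0, 0.024, 0, 0, 0], [0, 0, 0, 0, 0, 0, 0]]}' > next.json && python3 shift.py next.json| grep -E "pos|contact"; sh t.sh; echo '{"segments":[[0, 0, 0, 0.016, 0, 0, 0], [0, 0, 0, 0, 0, 0, 0]]}' > next.json && python3 shift.py next.json| grep -E "pos|contact"; sh t.sh; done
```

```text
tool_pos: [0.4891, -0.1309, 0.1263]
contact_force: [0.5, 0.3, -2.8]
[-0.041  0.002  0.026]
tool_pos: [0.4891, -0.131, 0.1246]
contact_force: [0.7, -0.5, -2.3]
tool_pos: [0.4894, -0.1311, 0.1242]
contact_force: [-2.1, 1.1, 4.5]
[0.255 0.571 0.055]
tool_pos: [0.4894, -0.1312, 0.1231]
contact_force: [-2.8, 1.6, 5.2]
[0.265 0.619 0.002]
```

It moved down 1.1 mm with the force nearly flat, so the teeth are meshed and the ring is yielding. I keep pushing.

Units first: shifts go in shares of 62.5 mm and turns go in shares of 60 degrees. So 0.001 m is 0.016.

```bash
echo '{"segments":[[0, 0, 0, 0.016, 0, 0, 0], [0, 0, 0, 0, 0, 0, 0]]}' > next.json && python3 shift.py next.json| grep -E "pos|contact";  echo '{"segments":[[0, 0, 0, 0.016, 0, 0, 0], [0, 0, 0, 0, 0, 0, 0]]}' > next.json && python3 shift.py next.json| grep -E "pos|contact"; echo '{"segments":[[0, 0, 0, 0.016, 0, 0, 0], [0, 0, 0, 0, 0, 0, 0]]}' > next.json && python3 shift.py next.json| grep -E "pos|contact"; echo '{"segments":[[0, 0, 0, 0.016, 0, 0, 0], [0, 0, 0, 0, 0, 0, 0]]}' > next.json && python3 shift.py next.json| grep -E "pos|contact"; sh t.sh
```

```text
tool_pos: [0.4894, -0.1311, 0.122]
contact_force: [-3.3, 1.9, 4.6]
tool_pos: [0.4894, -0.1311, 0.1209]
contact_force: [-4.0, 1.6, 4.5]
tool_pos: [0.4894, -0.1312, 0.1207]
contact_force: [-5.4, 1.9, 9.1]
tool_pos: [0.4895, -0.1312, 0.1207]
contact_force: [-6.9, 4.1, 15.0]
[0.658 1.51  0.005]
```

Hard stop exactly 4 mm below the ring contact, force rising to 15 N: fully home. I ease off, release and retreat.

To row units: -0.0018 m is -0.0288.

```bash
echo '{"segments":[[0, 0, 0, -0.0288, 0, 0, 0], [0, 0, 0, 0, 0, 0, 0]]}' > next.json && python3 shift.py next.json| grep -E "pos|contact"; echo '{"segments":[[0.65, 0, 0, 0, 0, 0, 0], [0.65, 0, 0, 0, 0, 0, 0], [0.65, 0, 0, 0, 0, 0, 0], [0.65, 0, 0, 0, 0, 0, 0]]}' > next.json && python3 shift.py next.json; echo '{"segments":[[0.65, 0, 0, -0.16, 0, 0, 0], [0.65, 0, 0, -0.48, 0, 0, 0], [0.65, 0, 0, -0.8, 0, 0, 0], [0.65, 0, 0, -0.8, 0, 0, 0], [0.65, 0, 0, 0, 0, 0, 0]]}' > next.json && python3 shift.py next.json
python3 - <<'E'
from h import *
import cv2
a=grab_frame("scene")[:,:,::-1];b=grab_frame("side")[:,:,::-1]
cv2.imwrite("pics/s5.png",np.hstack([cv2.resize(a[170:250,290:370],None,fx=5,fy=5,interpolation=2),cv2.resize(b[170:250,240:320],None,fx=5,fy=5,interpolation=2)]))
S,D=camera_params("scene"),camera_params("side")
for z in(.085,.089,.093):
  P=[.489,-.132,z+.059]; print(z,(proj(S,P)[0]+[.4,.8]).round(1),(proj(D,P)[0]+[-.3,.8]).round(1))
E
```

```text
tool_pos: [0.4895, -0.1312, 0.1208]
contact_force: [-3.2, 2.1, 7.0]
time: 15.55
tool_pos: [0.4892, -0.1311, 0.1199]
tool_rot: [-0.0, 0.996, -0.092, -0.0]
contact_force: [1.2, 0.0, -0.6]
gripper_width: 0.653
grasp_force: 0.0
time: 16.18
tool_pos: [0.4918, -0.1322, 0.267]
tool_rot: [0.002, 0.996, -0.092, 0.005]
contact_force: [0.3, 0.6, -1.1]
gripper_width: 0.651
grasp_force: 0.0
0.085 [340.8 204.7] [277.9 206.2]
0.089 [340.9 203.3] [277.9 204.7]
0.093 [341. 202.] [277.8 203.3]
```

View pics/s5.png

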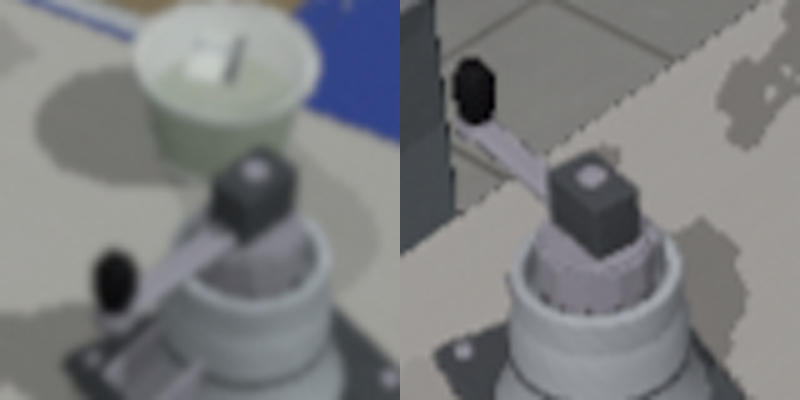

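The crank sits level in the cup with the boss screw at scene (341,203.6) and side (278,204.6). That is about 4 mm lower than at the ring contact, once I allow for the same +2 mm bias I measured with the crank on the table. The gripper is well clear and the tubs haven't moved, so I hand it in.

```bash
python3 -c "
from plant import manip, grab_frame, camera_params;print(manip.job_done())"
```

```text
the job is handed in; nothing more can be done
None
```

The crank is meshed on the mill's drive, pushed down to a hard stop 4 mm below the ring contact and released; I never felt a separate drop into mesh because it had landed meshed, so my search turn probably turned the drive as well. I handed the job in at about 16 s with the gripper clear; the tubs and stamp were never approached.

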